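Set a bar to length against the red flip stop

ROBOT

A 6-joint arm with a two-finger parallel gripper is mounted at the origin on a cart in front of the work surface, level with it; the furniture and walls round the work are solid. World frame = base frame: x ahead of the robot, y to its left, z up, the work surface at z = 0. Lengths are in m, angles in rad, forces in N, time in s.
With the tool pointing down it reaches from about 0.35 to 0.875 m from the base axis. Payload 4.2 kg.
Tool frame: the origin (TCP) lies on the centre line of the jaws, within the pads' length; the fingertips stand finger_overhang ahead of it and the grasp point (between the pads) lies 3 mm ahead of it (finger_overhang is the distance from the TCP to the fingertips, in m); z points along the fingers, y is the line along which they close (so a half turn about z gives the same grasp; the last joint's range is limited). The gripper opens to 85 mm and grips with 20 to 120 N. Pads are 22 mm wide; open, the fingers measure 114 mm over their backs; the gripper's body (76 mm by 85 mm) begins 54 mm behind the grasp point. The pads swing forward as they close: fully open they stand 13 mm farther back than shut.
Start: joints at [-1.071, 0.385, 0.008, 0, -1.194, -0.259], TCP at [0.149, -0.607, 0.253] pointing down, gripper open.
Joint ranges: [-3.14, 3.14], [-1.21, 2.06], [-1.07, 1.41], [-3.16, 2.05], [-2.99, -0.16], [-3.1, 3.1]. Speed limits (rad/s): [2.79, 2.79, 3.14, 3.14, 3.14, 3.14].

INTERFACE

Orientations are given as a rotation vector (axis times angle).
In Python, from cell import * gives the robot as it stands. The module is installed in compiled form; this text tells all that it offers.
- The arm moves only by the shell command python3 -m creep 'ROWS'. ROWS is JSON, a list of rows, each a list of 7 numbers: the shift along the tool's x, y, z in mm, then the turn, a rotation vector about the tool's x, y, z in degrees, then the finger opening in mm, from 0 to 85.4. A call has 1 to 20 rows; each row shifts and turns the commanded pose from where the row before left it, along the tool's axes as they then stand; what a row does not reach is not made up. A row lasts 1/12 s, in which the tool goes at most 41.7 mm and 7.16 degrees, less where a joint would pass 70% of its speed; a pose out of reach is approached as far as the arm can. A call is refused whole if a number of a shift passes 41.7 or a number of a turn 7.16, either way. A call with a gripper value outside its range is refused whole. The fingers move at their own pace and stop on an object; the grip force is fixed at half the most. Time passes only in rows, so rows that do not move let the fingers close. It gives the time, the measured TCP pose, the force, the opening and the grip force at its end, in the units of the state.
- observe(): the state, without advancing time (a new reading comes with each control period).
- camera(name): name is "side" or "top" or "wrist"; returns a dict with "pixels" (384x512x3 uint8, blue, green, red), "vertical_fov" (degrees; the focal length in pixels is half the picture's height over the tangent of half this angle, whatever the lens; pixels are square), "cx", "cy" (the principal point, pixels), "distortion" ([k1, k2, p1, p2, k3] as OpenCV has them; the pictures are not rectified), "rvec" (rotation vector, rad) and "tvec" (3), from world to camera coordinates, as OpenCV has them. Camera axes: x right, y down, z forward; pixel columns grow to the right and rows downward; lengths in m; the calibration is good to about 2 mm. A picture is of the moment at which its call begins. There is no depth.
- sign_off(): hands the job in; it is judged then, once.
Trained networks look in the newest picture that a camera, given by its name, has taken for a name from the list of things; names that differ only in an ending like _2 or _b are one class to them, and where a whole thing is asked for, a point or a joint stands for the part that bears it (a point fixed in the world has none). Each returns a list of dicts, best first, with "conf" (0 to 1); they miss things now and then, are a little off and sometimes report something else, mostly with a low value. They report only what shows in the picture. A call takes as long as a camera call.
- boxes_of(target, camera): "pixel" ([column, row] in pixels, amid what is visible of it).
- masks_of(target, camera): "region" (384x512 bool, what is visible of it) and "pixel" ([column, row] in pixels, amid what is visible of it).
- landmark_of(target, camera): "pixel" ([column, row] in pixels: a listed point, or the origin of a listed thing).
The state is a dict: "t": time; "joint_pos": joint angles; "joint_velocities": joint speeds; "effort": joint torques, N m; "position": TCP position; "orientation": TCP orientation; "contact_force": force on the tool from outside, world axes, zero at the start; "wrist_torque": the same for the moment, N m; "gripper_width": finger opening in m; "gripper_force": force on a finger pad.
Only numpy, scipy, OpenCV 4.12 (cv2) and the standard library are available. Lean on these libraries where they do the work, as an engineer would, in place of code of your own. Each camera call takes 0.05 s, during which the arm holds its last target. There are 200 camera calls.

TASK

The brass bar in the channel is to be marked off at the length set by the red stop. Flip the red flag fully down across the channel first, then slide the bar along the channel until its front end rests against the red flag; leave the flag down, the bar lying in the channel, the blue flag up, and the other things on the bench where they are.

Things in the scene. Friction and masses are not known exactly. Their poses are not given: they have to be found in the camera images.
- rail: fixed dark steel rail, 380 mm long (y), 90 wide (x), plate 12 mm thick; the plate's top is the bed. Origin: centre of the underside. x points away from the robot, y along the rail to the left. A channel 28 mm wide runs along y, centred at x = -11 mm, between an aluminium fence behind (14 mm above the bed, 8 thick) and a front lip (8 mm above the bed, 6 thick); ends open.
- bar: loose rectangular brass bar, 25 mm wide (x), 120 mm long (y, along the channel), 30 mm high, 0.25 to 0.5 kg, lying on the bed in the right-hand part of the channel. Origin: centre of its underside; its y points along the rail's y, toward the flags. It stands 16 mm above the fence.
- bar_front (a point): centre of the bar's front end face (the end toward the flags, the bar's +y), 15 mm above its underside
- bar_rear (a point): centre of the bar's rear end face (the end away from the flags, the bar's -y), 15 mm above its underside
- red_stop: fixed grey bracket of the red flag, on the rail behind the fence. Origin: on the bed, on the channel's centre line, in the plane of the flag's stop face (its face toward the bar when down; the flag is 8 mm thick from there toward +y). Axes parallel to the rail's. The bracket takes up x +24 to +52 mm, y -16 to +24 mm, up to 34 mm above the bed.
- red_flag (a joint): angle of the red flag about its pin (rad): 0 = fully down across the channel, on its limit; grows as the flag is raised; 1.57 = upright; 1.7 to 1.9 at the start (leaning back, away from the robot); limit 2.0. The pin is stiff (0.05 N m of friction, no spring): the flag stays where it is left.
- red_hinge (a point): point on the red flag's pin; the pin runs along the rail's y. It lies +36 mm in x, +4 mm in y and 24 mm above the origin of red_stop.
- red_tip (a point): centre of the red flag's end tab (18 mm long, 12 wide along the rail, 16 thick), 66 mm from the pin. Pin and tab are joined by a straight arm, 8 mm wide along the rail, 14 thick, with a 24 mm wide blade under it that fills the channel to 3 mm over the bed when down. Raised, the arm's bare back faces away from the robot; down, it lies level, its upper side 31 mm above the bed.
- blue_stop: fixed grey bracket of the blue flag, on the rail behind the fence. Origin: on the bed, on the channel's centre line, in the plane of the flag's stop face (its face toward the bar when down; the flag is 8 mm thick from there toward +y). Axes parallel to the rail's. The bracket takes up x +24 to +52 mm, y -16 to +24 mm, up to 34 mm above the bed.
- blue_flag (a joint): angle of the blue flag about its pin (rad): 0 = fully down across the channel, on its limit; grows as the flag is raised; 1.57 = upright; 1.7 to 1.9 at the start (leaning back, away from the robot); limit 2.0. The pin is stiff (0.05 N m of friction, no spring): the flag stays where it is left.
- blue_hinge (a point): point on the blue flag's pin; the pin runs along the rail's y. It lies +36 mm in x, +4 mm in y and 24 mm above the origin of blue_stop.
- blue_tip (a point): centre of the blue flag's end tab (18 mm long, 12 wide along the rail, 16 thick), 66 mm from the pin. Pin and tab are joined by a straight arm, 8 mm wide along the rail, 14 thick, with a 24 mm wide blade under it that fills the channel to 3 mm over the bed when down. Raised, the arm's bare back faces away from the robot; down, it lies level, its upper side 31 mm above the bed.
- vial: loose glass vial with a black cap, 27 mm across, 56 mm high, on the bench behind the rail; origin at the centre of its underside. A bystander.
- weight: loose brass weight with a knob, 25 mm across, 30 mm high, on the bench behind the rail; origin at the centre of its underside. A bystander.
- jar: loose white plastic jar with a green lid, 52 mm across, 67 mm high, on the bench to the left of the rail; origin at the centre of its underside. A bystander.
- tape: loose roll of grey tape lying flat, 72 mm across, 19 mm high, on the bench far left; origin at the centre of its underside. A bystander.

How it is judged:
By the outcome, as a careful person would: the job done as asked, in the order asked, and still so for the second after the job is handed in, with the robot touching nothing.
It also fails if it takes over 50 s, if anything falls off the work surface, if the arm or the gripper's body presses on something with over 40 N, if the wrist force passes 120 N, or if a joint passes its speed limit or range.

## Working session

There is one attempt and no reset: what is moved stays moved. The work goes in short steps, Python scripts to look and compute and a shell command to move; the robot and the scene stay as the last step left them, time stands still between calls to the robot, and variables do not carry over. Pictures are saved under pics/ and viewed, at most 10 in all, crops included, and the job is handed in when it is done.

```bash
mkdir -p pics
cat > h.py <<'E'
from cell import *
import numpy as np, cv2
from scipy.spatial.transform import Rotation as R
def K(c):
    h=c["pixels"].shape[0]; f=h/2/np.tan(np.radians(c["vertical_fov"])/2)
    return np.array([[f,0,c["cx"]],[0,f,c["cy"]],[0,0,1.]])
def ray(c,px):
    u=cv2.undistortPoints(np.array([[px]],float),K(c),np.array(c["distortion"],float))[0,0]
    M=R.from_rotvec(np.ravel(c["rvec"])).as_matrix(); t=np.ravel(c["tvec"])
    d=M.T@np.array([u[0],u[1],1]); return -M.T@t, d/np.linalg.norm(d)
def atz(c,px,z):
    o,d=ray(c,px); return o+d*(z-o[2])/d[2]
def tri(rs):
    A=sum(np.eye(3)-np.outer(d,d) for o,d in rs); b=sum((np.eye(3)-np.outer(d,d))@o for o,d in rs)
    p=np.linalg.solve(A,b); return p,max(np.linalg.norm((np.eye(3)-np.outer(d,d))@(p-o)) for o,d in rs)
def proj(c,p):
    return cv2.projectPoints(np.array([p],float),np.array(c["rvec"],float),np.array(c["tvec"],float),K(c),np.array(c["distortion"],float))[0][0,0]
E
python3 - <<'E'
from h import *
np.set_printoptions(precision=4,suppress=True)
C={n:camera(n) for n in("side","top")}
for n in C: cv2.imwrite(f"pics/{n}0.png",C[n]["pixels"]); print(n,ray(C[n],(256,192)))
for t in "rail bar bar_front bar_rear red_stop red_hinge red_tip blue_stop blue_hinge blue_tip vial weight jar".split():
    rs=[];s=""
    for n in C:
        l=landmark_of(t,n)
        if l: rs.append(ray(C[n],l[0]["pixel"])); s+=f" {n}{np.round(l[0]['pixel'],1)} {l[0]['conf']:.2f}"
    print(t,s,*(tri(rs) if len(rs)>1 else ()))
s=observe(); print(s["position"],s["orientation"],R.from_rotvec(s["orientation"]).as_matrix(),s["gripper_width"], [k for k in s], finger_overhang if 'finger_overhang' in globals() else None)
E
```

```text
side (array([ 0.5359, -0.8324,  0.8282]), array([ 0.0308,  0.7877, -0.6153]))
top (array([0.246 , 0.1626, 1.6476]), array([ 0.1961, -0.0367, -0.9799]))
rail  side[225.4 255.3] 0.70 top[296.7 207. ] 0.70 [ 0.5034 -0.0295  0.011 ] 0.005755793281503422
bar  side[214.8 289.2] 0.79 top[326.6 211.9] 0.67 [ 0.4799 -0.1283  0.004 ] 0.003482601768206643
bar_front  side[229.3 143.9] 0.70 top[310.5 212.4] 0.73 [ 0.4772 -0.0258  0.313 ] 0.03506973969823865
bar_rear  side[210.3 308.8] 0.91 top[349.6 212. ] 0.72 [ 0.4714 -0.2008  0.0261] 0.0003883212426684372
red_stop  side[221.7 245.3] 0.70 top[286.6 214.2] 0.56 [0.4883 0.0073 0.0066] 0.0007232218105913614
red_hinge  side[239.9 239. ] 0.57 top[288.4 198.7] 0.45 [ 0.5338 -0.0018  0.0366] 0.0014838740127449356
red_tip  side[246.7 218.5] 0.48 top[255.2 212.3] 0.73 [ 0.5291  0.113  -0.0044] 0.021260942231902013
blue_stop  side[227. 217.] 0.71 top[312.2 210.5] 0.71 [ 0.4882 -0.0562  0.1491] 0.016916664777758498
blue_hinge  side[235.6 208.6] 0.60 top[291.2 192.4] 0.46 [ 0.5295 -0.0035  0.1349] 0.00691866386913165
blue_tip  side[250.1 188.8] 0.74
vial  side[297.  291.8] 0.74 top[322.6 157. ] 0.64 [ 0.6658 -0.139   0.0077] 0.006857148643640158
weight  side[295.1 293.6] 0.60 top[298.6 159.8] 0.55 [ 0.6803 -0.0679 -0.0809] 0.01327663478259349
jar  top[166.5 220.1] 0.61
[ 0.1491 -0.6069  0.2533] [ 0.3774 -3.1188 -0.0001] [[-0.9711 -0.2385 -0.0001]
 [-0.2385  0.9711  0.    ]
 [ 0.0001  0.0001 -1.    ]] 0.08542898614981713 ['t', 'joint_pos', 'joint_velocities', 'effort', 'position', 'orientation', 'contact_force', 'wrist_torque', 'gripper_force', 'gripper_width'] 0.022
```

View pics/side0.png

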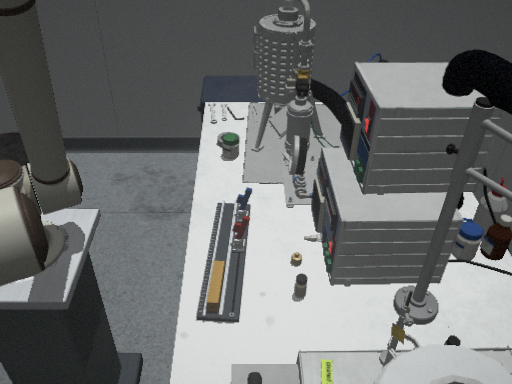

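View pics/top0.png

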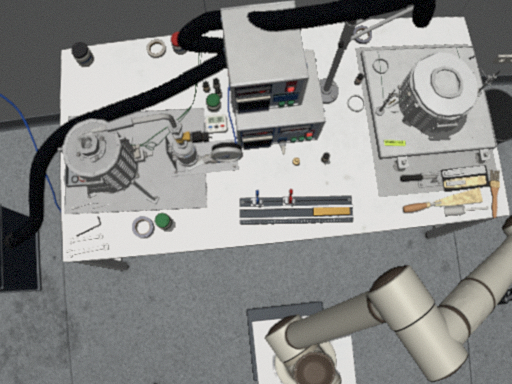

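The side picture shows the rail from about (220,318) to (233,203), with the bar at (215,288), the red flag at (240,225) and the blue flag at (245,198). In the top picture the rail spans columns 240–353 at row 210, with the blue flag at (257,197), the red flag at (291,197) and the bar at columns 313–351.

Run:
```python
from h import *
a=cv2.imread("pics/side0.png")[180:330,190:320]; b=cv2.imread("pics/top0.png")[145:235,230:365]
a=cv2.resize(a,None,fx=4,fy=4,interpolation=cv2.INTER_CUBIC); b=cv2.resize(b,None,fx=5,fy=5,interpolation=cv2.INTER_CUBIC)
cv2.imwrite("pics/sc.png",a); cv2.imwrite("pics/tc.png",b)
```

```text
(no output)
```

View pics/sc.png

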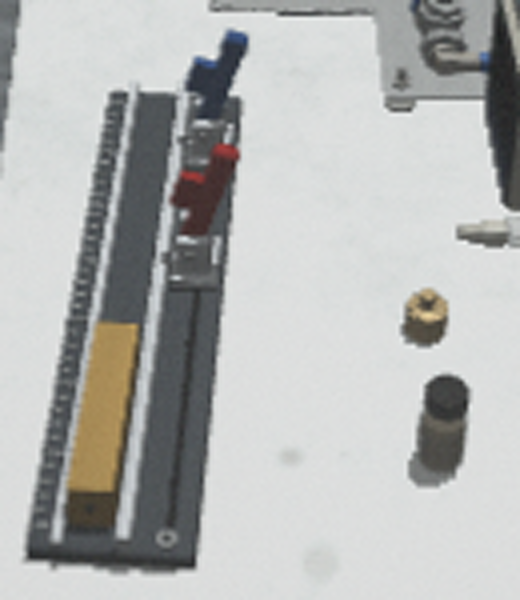

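View pics/tc.png

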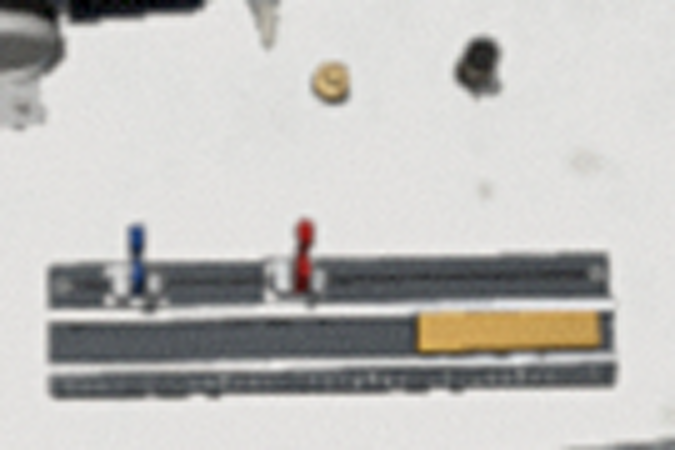

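The crops show the rail's corners, the bar and the flags clearly. In the top crop the red tab is at about (305,230) and the blue at (137,235). In the side crop they are at (227,155) and (236,42). The vial and weight stand well behind the rail. I'll fit the rail, bar and flags with the known geometry.

Run:
```python
from h import *
from scipy.optimize import least_squares
np.set_printoptions(precision=4,suppress=True)
C={n:camera(n) for n in("side","top")}
def px(n,u,v): 
    s,o=((4,(190,180)) if n=="side" else (5,(230,145))); return np.array([(u+.5)/s-.5+o[0],(v+.5)/s-.5+o[1]])
def W(q,l): c,s=np.cos(q[2]),np.sin(q[2]); return np.array([q[0]+c*l[0]-s*l[1],q[1]+s*l[0]+c*l[1],l[2]])
h=.012
obs=[("top",50,265,.045,.19,h),("top",50,398,-.045,.19,h),("top",608,253,.045,-.19,h),("top",614,385,-.045,-.19,h),
("side",30,546,-.045,-.19,h),("side",196,556,.045,-.19,h),("side",240,97,.045,.19,h),("side",112,92,-.045,.19,h)]
f=lambda q:np.concatenate([proj(C[n],W(q,(a,b,z)))-px(n,u,v) for n,u,v,a,b,z in obs])
r=least_squares(f,[.5,0,0],x_scale=.01); q=r.x; print("rail",q,r.fun)
ob=[("top",417,313,.0125,.06),("top",418,352,-.0125,.06),("top",600,311,.0125,-.06),("top",601,348,-.0125,-.06),
("side",98,323,-.0125,.06),("side",138,325,.0125,.06),("side",67,490,-.0125,-.06),("side",117,493,.0125,-.06)]
g=lambda y:np.concatenate([proj(C[n],W(q,(a-.011,b+y[0],.042)))-px(n,u,v) for n,u,v,a,b in ob])
r=least_squares(g,[-.1],x_scale=.01); print("bar y",r.x,r.fun); by=r.x[0]
print("front",W(q,(-.011,by+.06,.027)),"rear",W(q,(-.011,by-.06,.027)))
for nm,T,S,lab in(("red",(305,231),(227,155),0),("blue",(137,235),(236,42),0)):
    def k(p): 
        l=(.025-.066*np.cos(p[1]),p[0]+.004,.036+.066*np.sin(p[1])); return np.concatenate([proj(C["top"],W(q,l))-px("top",*T),proj(C["side"],W(q,l))-px("side",*S)])
    r=least_squares(k,[.0,1.8],x_scale=[.01,.1]); p=r.x
    print(nm,"stop y,ang",p,r.fun,"stop",W(q,(-.011,p[0],.012)),"tip",W(q,(.025-.066*np.cos(p[1]),p[0]+.004,.036+.066*np.sin(p[1]))))
print("camera wrist")
cw=camera("wrist"); print(ray(cw,(256,192)),K(cw)[0,0])
```

```text
rail [ 0.5007 -0.0244 -0.0763] [-1.1343  0.0213 -0.5737  0.1517 -0.0483 -0.3036  0.4095 -0.2802 -1.0197
  0.7     0.5009  0.7323  0.6871 -0.3016 -0.4267 -0.6299]
bar y [-0.1145] [ 0.1986 -0.0474  0.3639 -0.3092 -0.3889 -0.6    -0.1286 -0.5083 -0.4203
 -0.197   0.5601 -0.1111  0.2968  0.1356 -0.1842  0.0785]
front [ 0.4856 -0.0779  0.027 ] rear [ 0.4765 -0.1976  0.027 ]
red stop y,ang [0.0219 1.877 ] [-0.9072  0.4809 -0.0131  1.0133] stop [ 0.4914 -0.0018  0.012 ] tip [ 0.5475 -0.0021  0.0989]
blue stop y,ang [0.1282 1.8615] [-0.7865  0.7571  0.2313  1.0586] stop [0.4995 0.1043 0.012 ] tip [0.5546 0.1041 0.0992]
camera wrist
(array([ 0.0785, -0.6242,  0.3732]), array([ 0.2704,  0.0889, -0.9586])) 277.0716936344771
```

```bash
python3 -m creep '[[0,0,0,0,0,6.1,0],[0,0,0,0,0,6.1,0],[0,0,0,0,0,6,0],[-15.5,36,0,0,0,0,0],[-15.5,36,0,0,0,0,0],[-15.5,36,0,0,0,0,0],[-15.5,36,0,0,0,0,0],[-15.5,36,0,0,0,0,0],[-15.5,36,0,0,0,0,0],[-15.5,36,0,0,0,0,0],[-15.5,36,0,0,0,0,0],[-15.5,36,0,0,0,0,0],[-15.5,36,0,0,0,0,0],[-15.5,36,0,0,0,0,0],[-15.5,36,0,0,0,0,0],[-15.5,36,0,0,0,0,0],[-15.5,36,0,0,0,0,0],[-15.5,36,0,0,0,0,0],[-15.5,36,0,0,0,0,0]]'
cat >> h.py <<'E'
Q=np.array([.5007,-.0244,-.0763])
def L(p):
    c,s=np.cos(Q[2]),np.sin(Q[2]); d=np.array(p[:2])-Q[:2]; return np.array([c*d[0]+s*d[1],-s*d[0]+c*d[1],p[2]])*1000
def Wd(l):
    c,s=np.cos(Q[2]),np.sin(Q[2]); l=np.array(l)/1000; return np.array([Q[0]+c*l[0]-s*l[1],Q[1]+s*l[0]+c*l[1],l[2]])
def st():
    s=observe(); M=R.from_rotvec(s["orientation"]).as_matrix(); print("t",round(s["t"],2),"rail mm",L(s["position"]).round(1),"F",np.round(s["contact_force"],1),"w",s["gripper_width"],"yaw off",np.degrees(np.arctan2(M[1,1],M[0,1])-np.pi/2-Q[2]).round(2),"z",M[:,2].round(3))
E
python3 - <<'E'
from h import *
st(); c=camera("wrist"); p=c["pixels"].copy()
for l in((45,190,12),(-45,190,12),(-11,-54.5,42),(-23.5,-54.5,42),(1.5,-54.5,42),(-11,21.9,12),(44.9,25.9,98.9),(44.9,132.2,98.9),(25,25.9,46)):
    u=proj(c,Wd(l)); 
    if 0<u[0]<512 and 0<u[1]<384: cv2.drawMarker(p,(int(u[0]),int(u[1])),(0,255,0),1,8)
cv2.imwrite("pics/w1.png",cv2.resize(p,None,fx=1.5,fy=1.5))
for t in("bar_front","red_tip","red_stop","red_hinge","blue_tip"):
    l=landmark_of(t,"wrist"); print(t,[(np.round(a["pixel"]),round(a["conf"],2)) for a in l[:2]])
E
```

```text
t: 3.13
position: [0.441, -0.0497, 0.2538]
orientation: [0.12, 3.138, 0.0]
contact_force: [0.7, -0.7, -0.3]
gripper_width: -0.0001
gripper_force: 0.0
t 3.13 rail mm [-57.6 -29.8 253.8] F [ 0.7 -0.7 -0.3] w -6.217115599524802e-05 yaw off 0.0 z [ 0.001  0.    -1.   ]
bar_front [(array([231., 203.]), 0.62), (array([289., 232.]), 0.38)]
red_tip [(array([295., 270.]), 0.76)]
red_stop []
red_hinge [(array([287., 233.]), 0.85), (array([188., 197.]), 0.61)]
blue_tip [(array([388., 268.]), 0.79)]
```

View pics/w1.png

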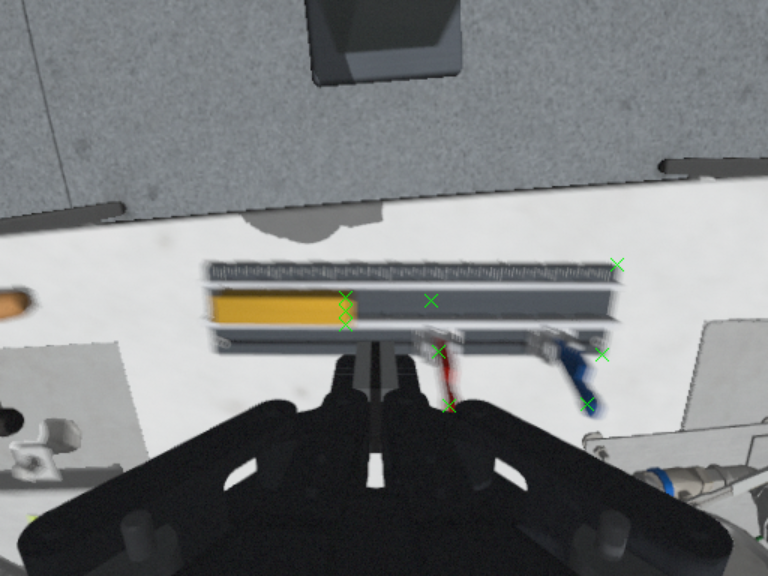

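The bar, both flags and the bracket sit within a few mm of the projected marks. The red tip is at about (452,402) and the bar's front at (354,308). The path behind the red flag is clear.

```bash
python3 -m creep '[[-35,14,0,0,0,0,0],[-35,14,0,0,0,0,0],[-35,14,0,0,0,0,0],[-35,14,0,0,0,0,0],[0,0,0,0,0,0,0],[0,0,0,0,0,0,0],[0,0,25,0,0,0,0],[0,0,25,0,0,0,0],[0,0,25,0,0,0,0],[0,0,25,0,0,0,0],[0,0,25,0,0,0,0],[0,0,15,0,0,0,0],[0,0,12,0,0,0,0],[0,0,0,0,0,0,0],[0,0,0,0,0,0,0]]'
python3 - <<'E'
from h import *
st(); c=camera("side"); p=c["pixels"][150:290,170:330]
cv2.imwrite("pics/s2.png",cv2.resize(p,None,fx=4,fy=4,interpolation=cv2.INTER_CUBIC))
E
```

```text
t: 4.68
position: [0.5834, -0.0079, 0.1017]
orientation: [-0.123, -3.138, 0.001]
contact_force: [-0.2, -0.7, 0.1]
gripper_width: -0.0003
gripper_force: 0.0
t 4.68 rail mm [ 81.2  22.8 101.7] F [-0.2 -0.7  0.1] w -0.0002606561387531684 yaw off -0.11 z [-0.001 -0.    -1.   ]
```

View pics/s2.png

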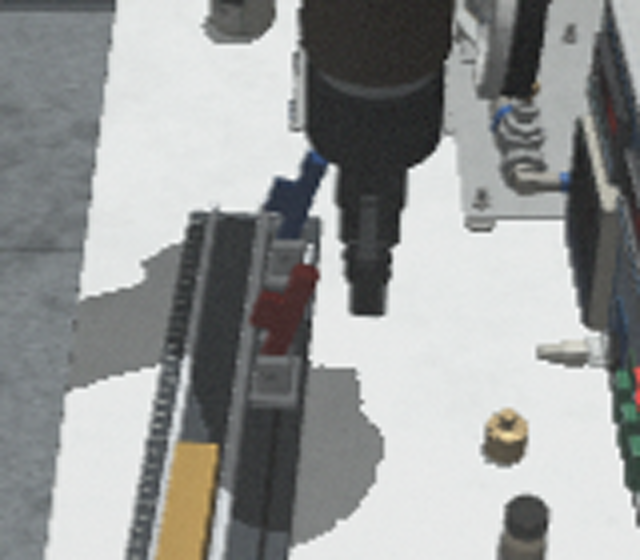

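The closed fingers hang behind the red flag, fingertip at (368,312) and red tab at (305,275) in the crop, with nothing else near. I'll pull the flag forward now.

```bash
python3 -m creep '[[8,2,0,0,0,0,0],[8,0,0,0,0,0,0],[8,0,0,0,0,0,0],[8,0,0,0,0,0,0],[8,0,0,0,0,0,0],[8,0,0,0,0,0,0],[8,0,0,0,0,0,0],[8,0,0,0,0,0,0],[8,0,0,0,0,0,0],[8,0,0,0,0,0,0],[8,0,0,0,0,0,0],[8,0,0,0,0,0,0],[8,0,0,0,0,0,0],[0,0,0,0,0,0,0],[0,0,0,0,0,0,0]]'
python3 - <<'E'
from h import *
st(); c=camera("side"); p=c["pixels"][150:290,170:330]
cv2.imwrite("pics/s3.png",cv2.resize(p,None,fx=4,fy=4,interpolation=cv2.INTER_CUBIC))
E
```

```text
t: 5.98
position: [0.4803, 0.0034, 0.1014]
orientation: [-0.12, -3.139, 0.0]
contact_force: [-0.0, -0.0, 1.1]
gripper_width: 0.0
gripper_force: 0.0
t 5.98 rail mm [-22.5  26.1 101.4] F [-0.  -0.   1.1] w 1.4002977760160843e-05 yaw off -0.01 z [-0.001 -0.    -1.   ]
```

View pics/s3.png

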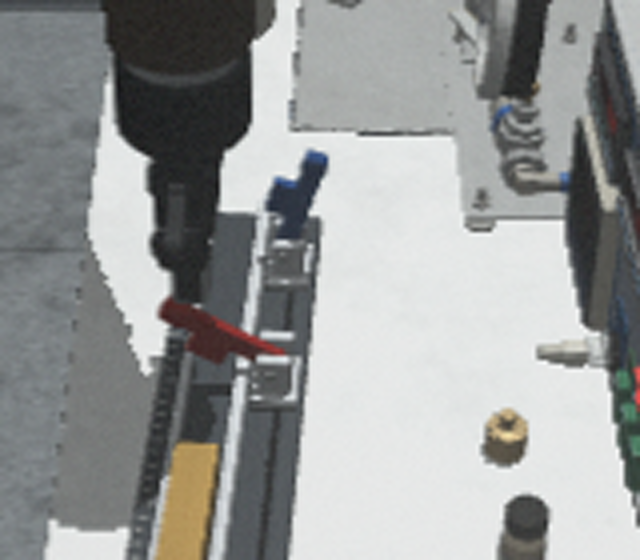

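The flag is partly lowered, tab at (180,312) under the fingertip. Next I'll press it down.

```bash
python3 -m creep '[[1,0,6,0,0,0,0],[1,0,6,0,0,0,0],[1,0,6,0,0,0,0],[1,0,6,0,0,0,0],[0,0,5,0,0,0,0],[0,0,3,0,0,0,0],[0,0,2,0,0,0,0],[0,0,1,0,0,0,0],[0,0,0,0,0,0,0]]'; python3 -m creep '[[0,0,1,0,0,0,0],[0,0,0,0,0,0,0]]';  python3 -m creep '[[0,0,1,0,0,0,0],[0,0,0,0,0,0,0]]'
```

```text
t: 6.78
position: [0.4769, 0.0037, 0.0662]
orientation: [-0.121, -3.139, 0.0]
contact_force: [0.5, -0.3, -0.0]
gripper_width: 0.0
gripper_force: 0.0
t: 6.95
position: [0.4772, 0.0037, 0.0658]
orientation: [0.12, 3.139, 0.0]
contact_force: [-1.2, 0.2, 3.0]
gripper_width: 0.0
gripper_force: 1.9
t: 7.12
position: [0.4773, 0.0037, 0.0654]
orientation: [0.12, 3.138, -0.0]
contact_force: [-3.0, 0.5, 9.1]
gripper_width: 0.0002
gripper_force: 4.7
```

```bash
python3 -m creep '[[0,0,-10,0,0,0,0],[0,0,-30,0,0,0,0],[0,0,-30,0,0,0,0],[0,-20,0,0,0,0,0],[-2,-36,0,0,0,0,0],[-2,-36,0,0,0,0,0],[-2,-36,0,0,0,0,0],[-2,-36,0,0,0,0,0],[-3,-36,0,0,0,0,0],[-3,-36,0,0,0,0,0],[0,0,0,0,0,0,0],[0,0,0,0,0,0,0]]'
python3 - <<'E'
from h import *
st(); c=camera("side"); p=c["pixels"][190:330,170:330]
for n in("side","wrist","top"):
    if n!="side": d=camera(n)
    else: d=c
    for t in("red_tip","red_stop","bar_rear","bar_front"):
        l=landmark_of(t,n)
        if l: print(n,t,np.round(l[0]["pixel"],1),round(l[0]["conf"],2),L(atz(d,l[0]["pixel"],{"red_tip":.036,"red_stop":.012}.get(t,.027))).round(1))
cv2.imwrite("pics/s4.png",cv2.resize(p,None,fx=4,fy=4,interpolation=cv2.INTER_CUBIC))
E
```

```text
t: 8.12
position: [0.4725, -0.2344, 0.134]
orientation: [0.127, 3.139, 0.0]
contact_force: [-0.1, 0.1, -0.6]
gripper_width: 0.0002
gripper_force: 0.0
t 8.12 rail mm [ -12.1 -211.6  134. ] F [-0.1  0.1 -0.6] w 0.00024091806304249097 yaw off -0.26 z [ 0.  0. -1.]
side red_tip [228.1 218.1] 0.68 [-5.9 98.8 36. ]
side red_stop [221.6 243.9] 0.62 [-15.5  29.7  12. ]
side bar_rear [209.2 308.7] 0.57 [ -18.3 -178.9   27. ]
side bar_front [222.2 264.4] 0.95 [ -4.8 -52.   27. ]
wrist red_stop [485.1 195.9] 0.75 [-9.1 14.5 12. ]
wrist bar_rear [287.8 196.5] 0.88 [ -13.2 -176.3   27. ]
wrist bar_front [425.6 197.4] 0.69 [-12.4 -54.8  27. ]
top red_tip [162.9 217.9] 0.46 [-21.6 439.5  36. ]
top red_stop [288.4 214.1] 0.43 [-14.7  25.3  12. ]
top bar_front [312.4 210.6] 0.41 [ -7.4 -53.4  27. ]
```

View pics/s4.png

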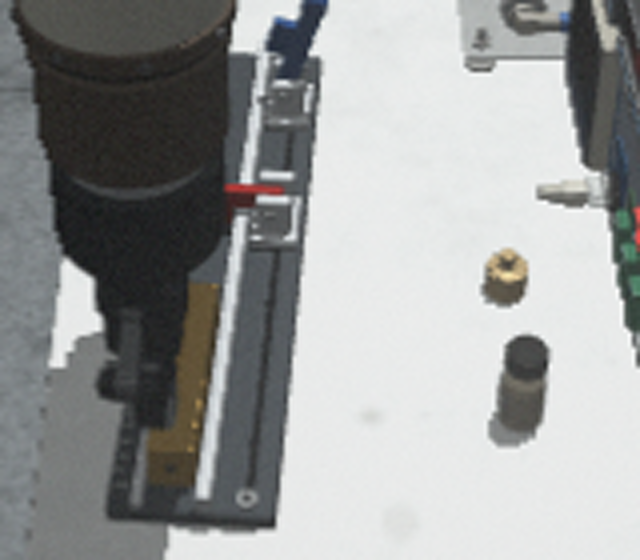

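The red flag lies level across the channel at (255,190). The bar has not moved, and its rear end is at about rail y = -176. I'll drop the fingers behind it and push.

```bash
python3 -m creep '[[-1,-6,20,0,0,0,0],[0,0,25,0,0,0,0],[0,0,20,0,0,0,0],[0,0,12,0,0,0,0],[0,0,6,0,0,0,0],[0,0,0,0,0,0,0],[0,0,0,0,0,0,0]]'; python3 -m creep '[[0,6,0,0,0,0,0],[0,6,0,0,0,0,0],[0,6,0,0,0,0,0],[0,6,0,0,0,0,0],[0,6,0,0,0,0,0],[0,0,0,0,0,0,0]]'; python3 -c "
from h import *
st()"
```

```text
t: 9.45
position: [0.4737, -0.2389, 0.0516]
orientation: [0.12, 3.139, -0.0]
contact_force: [-0.3, 0.3, -0.9]
gripper_width: 0.0003
gripper_force: 0.0
t: 9.95
position: [0.4759, -0.2078, 0.0517]
orientation: [0.118, 3.139, -0.0]
contact_force: [0.1, -1.0, 0.1]
gripper_width: 0.0003
gripper_force: 0.0
t 9.95 rail mm [ -10.8 -184.7   51.7] F [ 0.1 -1.   0.1] w 0.0002778359640311844 yaw off 0.05 z [ 0.001 -0.    -1.   ]
```

```bash
python3 -m creep '[[0,4,0,0,0,0,0],[0,4,0,0,0,0,0],[0,4,0,0,0,0,0],[0,4,0,0,0,0,0],[0,4,0,0,0,0,0],[0,4,0,0,0,0,0],[0,4,0,0,0,0,0],[0,4,0,0,0,0,0],[0,4,0,0,0,0,0],[0,4,0,0,0,0,0],[0,4,0,0,0,0,0],[0,4,0,0,0,0,0],[0,4,0,0,0,0,0],[0,0,0,0,0,0,0],[0,0,0,0,0,0,0]]'
python3 - <<'E'
from h import *
st()
for n in("side","wrist","top"):
    d=camera(n)
    for t in("bar_rear","bar_front","red_stop"):
        l=landmark_of(t,n)
        if l: print(n,t,np.round(l[0]["pixel"],1),round(l[0]["conf"],2),L(atz(d,l[0]["pixel"],.012 if t=="red_stop" else .027)).round(1))
    if n=="wrist": cv2.imwrite("pics/w5.png",d["pixels"][130:300,200:512].repeat(2,0).repeat(2,1))
E
```

```text
t: 11.2
position: [0.4793, -0.1562, 0.0509]
orientation: [-0.121, -3.139, -0.001]
contact_force: [-0.6, 0.5, 0.2]
gripper_width: -0.0003
gripper_force: 0.0
t 11.2 rail mm [ -11.3 -133.1   50.9] F [-0.6  0.5  0.2] w -0.00033862693430833677 yaw off -0.04 z [-0.001  0.001 -1.   ]
side bar_rear [212.8 288.6] 0.49 [ -17.4 -124.6   27. ]
side red_stop [223.4 244.6] 0.51 [-10.8  27.6  12. ]
wrist bar_rear [273.6 240.6] 0.59 [ -12.5 -120.2   27. ]
wrist bar_front [476.7 236.4] 0.82 [-14.   -0.1  27. ]
wrist red_stop [485.2 228.5] 0.68 [-12.2  18.4  12. ]
top bar_rear [331.1 213.1] 0.39 [ -17.5 -115.4   27. ]
top bar_front [254.7 212.5] 0.33 [ -8.9 137.4  27. ]
```

View pics/w5.png

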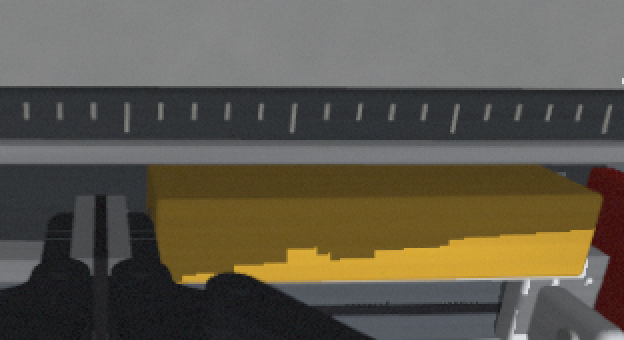

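The bar is moving squarely, its front end at about (597,200) next to the red blade, with roughly 20 mm to go. From here I'll creep.

```bash
python3 -m creep '[[0,2,0,0,0,0,0],[0,2,0,0,0,0,0],[0,2,0,0,0,0,0],[0,2,0,0,0,0,0],[0,2,0,0,0,0,0],[0,2,0,0,0,0,0],[0,2,0,0,0,0,0]]'; for i in 1 2 3 4 ; do python3 -m creep '[[0,1,0,0,0,0,0],[0,1,0,0,0,0,0]]' | grep -E "posi|contact"; done
```

```text
t: 12.38
position: [0.4806, -0.1428, 0.0513]
orientation: [-0.121, -3.139, 0.0]
contact_force: [-0.4, -1.8, -0.0]
gripper_width: -0.0003
gripper_force: 1.0
position: [0.4808, -0.1408, 0.0513]
contact_force: [-0.7, -2.6, -0.3]
position: [0.481, -0.139, 0.0513]
contact_force: [-1.2, -1.7, -0.1]
position: [0.4811, -0.137, 0.0513]
contact_force: [0.1, -5.0, 0.4]
position: [0.4805, -0.1364, 0.0513]
contact_force: [-0.6, -14.9, -0.0]
```

The force rose to 15 N right where the flag should be. I'll back off and check.

```bash
python3 -m creep '[[0,-2,0,0,0,0,0],[0,-4,0,0,0,0,0],[0,-10,0,0,0,0,0],[0,-20,-10,0,0,0,0],[0,-10,-30,0,0,0,0],[0,0,-35,0,0,0,0],[0,-20,-35,0,0,0,0],[10,-30,-20,0,0,0,0],[10,-36,0,0,0,0,0],[0,-36,0,0,0,0,0],[0,-36,0,0,0,0,0],[0,0,0,0,0,0,0],[0,0,0,0,0,0,0]]'
python3 - <<'E'
from h import *
c=camera("side"); p=c["pixels"][175:325,170:330]
a=cv2.resize(p,None,fx=3.5,fy=3.5,interpolation=cv2.INTER_CUBIC)[:380]
d=camera("top"); b=cv2.resize(d["pixels"][180:230,230:365],None,fx=4.148,fy=4.148,interpolation=cv2.INTER_CUBIC)
cv2.imwrite("pics/f.png",np.vstack([a,b[:, :560]]) if b.shape[1]>=560 else np.vstack([a[:,:b.shape[1]],b]))
for n,q in(("side",c),("top",d)):
    for t in("bar_rear","bar_front","red_stop"):
        l=landmark_of(t,n)
        if l: print(n,t,round(l[0]["conf"],2),L(atz(q,l[0]["pixel"],.012 if t=="red_stop" else .027)).round(1))
E
```

```text
t: 14.13
position: [0.445, -0.3387, 0.1809]
orientation: [-0.127, -3.139, -0.001]
contact_force: [-0.1, 0.6, -0.2]
gripper_width: -0.0001
gripper_force: 0.0
side bar_rear 0.83 [ -17.8 -107.3   27. ]
side bar_front 0.79 [-7.1 23.2 27. ]
side red_stop 0.6 [-16.5  37.   12. ]
top bar_rear 0.53 [ -16.8 -103.7   27. ]
top bar_front 0.55 [-13.3  17.2  27. ]
top red_stop 0.56 [-21.9  21.3  12. ]
```

View pics/f.png

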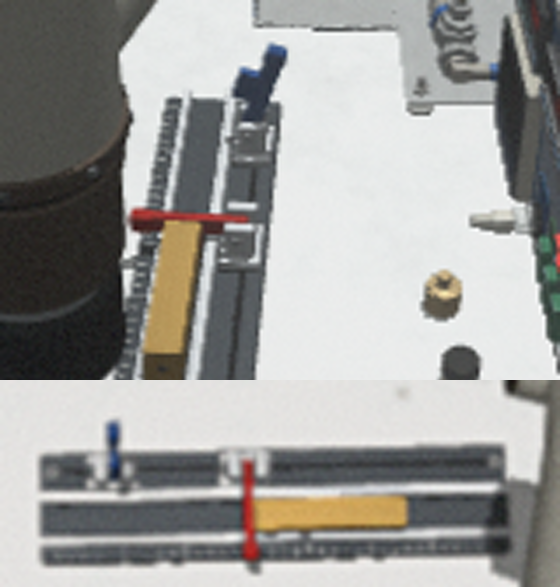

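The red flag is down, at (190,218) in the side view and column 249 in the top view. The bar's front end rests against it, the blue flag is up, and the vial and weight haven't moved.

```bash
python3 -c "
from cell import *
print(sign_off())"
```

```text
the job is handed in; nothing more can be done
None
```

The job is handed in: the red flag was flipped fully down first, then the bar was slid along the channel until its front end rested against the flag, with the blue flag still up and nothing else touched.

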